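Set the adjustable wrench to the stool nut and turn it

TASK

On the upturned stool seat a big adjustable wrench sits round the centre nut with its jaws too wide. Roll the wrench's worm until the jaws just fit the nut, then swing the wrench handle clockwise, seen from above, so that the nut turns about an eighth of a turn (45 degrees), and let go.

Things in the scene. Friction and masses are not known exactly. Their poses are not given: they have to be found in the camera images.
- stool: Upturned round wooden stool seat, 300 mm across, 35 mm thick, fixed. Origin: on the table under its centre, which is the nut's upright axis, about which the wrench swings. x axis: from the wrench's handle end to the nut at the start; z up. On it a 120 mm square steel plate, sides along x and y, top 40 mm above the table.
- worm_top (a point): Top of the wrench's worm, a ribbed dark steel roller 28 mm in diameter, 28 mm long, lying level across the wrench's neck; point 81 mm above the table, 53 mm from the nut's axis. Turns with the wrench: x towards the nut, y along the roller, z up. The neck around it is 8 mm lower than the roller's top, the head ahead of it 7 mm lower; the stud in the nut ends 1 mm lower.
- worm (a joint): Roll of the worm, rad, 0 when the jaws fit. Drag its top towards the handle end to close the jaws: 1 rad (14 mm of drag) moves the jaw 6 mm. The wrench rests on a sprung washer: it sinks up to 6 mm (about 5 N at touch, 14 N at the bottom); shut fingertips pressed 3 to 5 mm into it roll it by friction, maybe in two strokes. Once the jaws touch the nut the tips just slip on it.
- handle (a point): Mid width and thickness of the wrench's flat steel handle, 170 mm from the nut's axis, 67 mm above the table; x towards the nut, z up. Handle 26 mm wide, 11 mm thick, from 83 to 203 mm from the nut's axis, then a round eye of 34 mm centred at 205 mm; 26 mm of free height between it and the seat. Pushing its -y side towards +y (about 1 N) turns it clockwise.
- jaw (a joint): How much wider than the nut the jaws stand, in m: 0 when they just fit the nut, 0.006 to 0.009 at the start, too wide to turn it. The wrench cannot come off the nut; the moving jaw stays where it is left.
- nut (a joint): Turn of the hexagon nut (30 mm across flats, 18 mm high) on its upright stud, in rad: 0 at the start, growing clockwise seen from above. It stays where it is left. With the jaws fitted it follows the wrench with a few degrees of play.

How it is judged:
By the outcome, as a careful person would: the job done as asked, in the order asked, and still so for the second after the job is handed in, with the robot touching nothing.
It also fails if it takes over 48 s, if anything falls off the work surface, if the arm or the gripper's body presses on something with over 40 N, if the wrist force passes 120 N, or if a joint passes its speed limit or range.

ROBOT

A 6-joint arm with a two-finger parallel gripper is mounted at the origin on the work surface. World frame = base frame: x ahead of the robot, y to its left, z up, the work surface at z = 0. Lengths are in m, angles in degrees, forces in N, time in s.
With the tool pointing down it reaches from about 0.3 to 0.75 m from the base axis. Payload 8.5 kg.
Tool frame: the origin (TCP) lies midway between the tips of the shut fingers; the grasp point (between the pads) lies 19 mm behind it; z points along the fingers, y is the direction in which the jaws open and shut (so a half turn about z gives the same grasp; the last joint's range is limited). The gripper opens to 85 mm and grips with 20 to 120 N. Pads are 22 mm wide; open, the fingers measure 114 mm over their backs; the gripper's body (76 mm by 85 mm) begins 54 mm behind the grasp point. The pads swing forward as they close: fully open they stand 13 mm farther back than shut.
Start: joints at [64.326, 21.807, 74.336, -0, 83.858, -12.336], TCP at [0.127, 0.535, 0.231] pointing down, gripper open.
Joint ranges: [-178.18, 178.18], [-50.72, 133.34], [12.68, 142.11], [-81.47, 261.47], [9.98, 163.14], [-165.26, 165.26]. Speed limits (degrees/s): [136.94, 136.94, 180, 180, 180, 180].

INTERFACE

Orientations are given as a 3x3 rotation matrix whose columns are the frame's x, y, z axes.
In Python, from rig import env, viewer, ticket gives the robot as it stands. The module is installed in compiled form; this text tells all that it offers.
- The arm moves only by the shell command python3 -m pendant 'ROWS' [FORCE]. ROWS is JSON, a list of rows, each a list of 3 entries, a list of its own where there are three numbers: the shift along the world's x, y, z in mm, then the turn about the world's z in rad, then the opening, from -1 (shut) to 1 (fully open). A call has 1 to 12 rows; each row shifts and turns the pose as measured when the row begins; what a row does not reach is not made up. A row lasts 1/8 s, in which the tool goes at most 62.5 mm and 10.7 degrees, less where a joint would pass 70% of its speed; a pose out of reach is approached as far as the arm can. A call with a gripper value outside its range is refused whole. The fingers move at their own pace and stop on an object; FORCE is the grip in N (left out, the last holds). Time passes only in rows, so rows that do not move let the fingers close. It gives the time, the measured TCP pose, the force and the opening at its end, in the units of the state.
- env.observe(): the state, without advancing time (a new reading comes with each control period).
- viewer.get_image(name): name is "scene" or "top"; returns (picture, depth): 420x560x3 uint8, red, green, blue; 420x560 float32, m along the optical axis (not along the pixel's ray), 0 where there is no reading.
- viewer.camera_params(name): a dict with "fx", "fy", "cx", "cy" (pixels), "D" ([k1, k2, p1, p2, k3] as OpenCV has them; the pictures are not rectified), "rvec" (rotation vector, rad) and "tvec" (3), from world to camera coordinates, as OpenCV has them. Camera axes: x right, y down, z forward; pixel columns grow to the right and rows downward; lengths in m; the calibration is good to about 2 mm. A picture is of the moment at which its call begins. camera_params takes no time and is no camera call.
- ticket.close_job(): hands the job in, once; it reports no verdict.
The state is a dict: "time_s": time; "q": joint angles; "qvel": joint speeds; "joint_efforts": joint torques, N m; "position": TCP position; "tool_rot": TCP orientation; "ft_force": force on the tool from outside, world axes, zero at the start; "wrist_torque": the same for the moment, N m; "grip_width": finger opening in m.
Only numpy, scipy, OpenCV 4.12 (cv2) and the standard library are available. Lean on these libraries where they do the work, as an engineer would, in place of code of your own. Each camera call takes 0.05 s, during which the arm holds its last target. There are 200 camera calls.

## Working session

There is one attempt and no reset: what is moved stays moved. The work goes in short steps, Python scripts to look and compute and a shell command to move; the robot and the scene stay as the last step left them, time stands still between calls to the robot, and variables do not carry over. Pictures are saved under pics/ and viewed, about 8 in all and at most 12, crops included, and the job is handed in when it is done.

```bash
mkdir -p pics
cat > h.py <<'E'
import numpy as np,cv2
from rig import env,viewer,ticket
def cam(n):
    c=viewer.camera_params(n);K=np.array([[c['fx'],0,c['cx']],[0,c['fy'],c['cy']],[0,0,1.]])
    R=cv2.Rodrigues(np.array(c['rvec'],float))[0];return K,np.array(c['D'],float),R,np.array(c['tvec'],float).ravel()
def ray(n,uv,z):
    K,D,R,t=cam(n);p=cv2.undistortPoints(np.array(uv,float).reshape(-1,1,2),K,D).reshape(-1,2)
    d=np.c_[p,np.ones(len(p))]@R;o=-R.T@t
    return o+d*((z-o[2])/d[:,2])[:,None]
def world(n,dep):
    h,w=dep.shape;v,u=np.mgrid[:h,:w];K,D,R,t=cam(n)
    p=cv2.undistortPoints(np.stack([u,v],-1).reshape(-1,1,2).astype(float),K,D).reshape(-1,2)
    P=np.c_[p,np.ones(len(p))]*dep.reshape(-1,1)
    return ((P-t)@R).reshape(h,w,3)
def proj(n,X):
    K,D,R,t=cam(n);return cv2.projectPoints(np.array(X,float).reshape(-1,1,3),R,t,K,D)[0].reshape(-1,2)
E
python3 - <<'E'
from h import *
a,da=viewer.get_image('top');b,db=viewer.get_image('scene')
for n,i in(('top',a),('scene',b)):
    cv2.imwrite(f'pics/{n}0.png',i[:,:,::-1])
    K,D,R,t=cam(n);print(n,-R.T@t,R[2],K[0,0])
np.savez('d0.npz',a=a,da=da,b=b,db=db)
s=env.observe();print(s)
E
```

```text
top [0.4644936  0.04929892 0.81429455] [ 0.0912439  -0.02378115 -0.99554458] 529.3810873684124
scene [ 0.98380186 -0.17519474  0.50027326] [-0.68905639  0.35420461 -0.63225026] 403.4135846691038
{'time_s': 0.1, 'q': array([ 6.43247091e+01,  2.18365340e+01,  7.43795374e+01, -2.81458329e-04,
        8.38589650e+01, -1.23351900e+01]), 'qvel': array([ 0.07187719, -0.06446501, -0.05824605, -0.10870876, -0.13222526,
        0.02634242]), 'joint_efforts': array([ 2.94433754e-03, -4.49220121e+01, -2.31655955e+01, -2.15695686e-04,
        3.60914688e-03,  1.79887456e-05]), 'position': array([0.12678065, 0.53491203, 0.23078425]), 'tool_rot': array([[-9.73017669e-01,  2.30729926e-01, -5.63022376e-04],
       [ 2.30730449e-01,  9.73016989e-01, -1.18243919e-03],
       [ 2.75006231e-04, -1.28044063e-03, -9.99999142e-01]]), 'ft_force': array([ 0.14309442,  0.11604063, -0.44464292]), 'wrist_torque': array([ 0.03303373,  0.0633816 , -0.02230418]), 'grip_width': 0.08538530488497885}
```

View pics/top0.png

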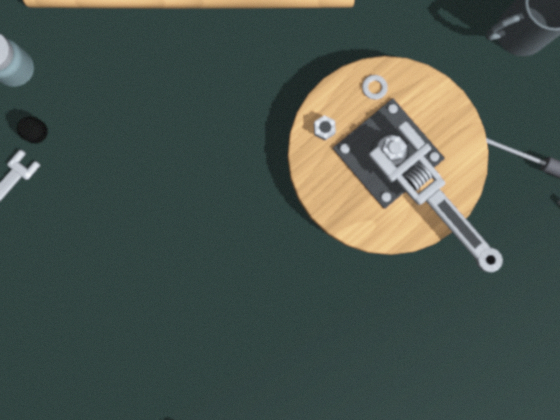

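View pics/scene0.png

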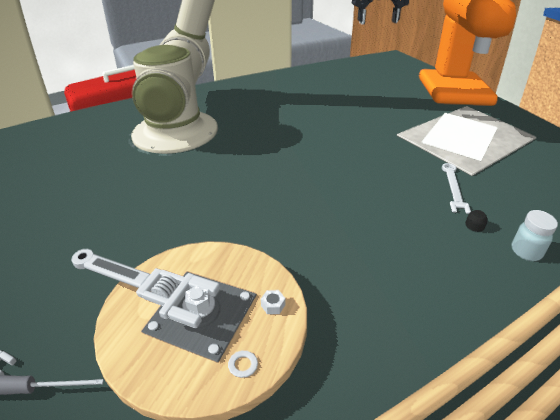

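The top view shows the nut at about (394,147), the worm at (420,178) and the eye at (490,260). A loose nut and a washer lie on the seat away from the handle. Next I measure these.

Run:
```python
from h import *
d=np.load('d0.npz');a,da=d['a'],d['da']
hsv=cv2.cvtColor(a,cv2.COLOR_RGB2HSV)
m=cv2.inRange(hsv,(8,60,90),(28,255,255));m[:30]=0
c=max(cv2.findContours(m,0,1)[0],key=cv2.contourArea)
h=cv2.convexHull(c).reshape(-1,2)
P=ray('top',h,0.035)
(x,y),r=cv2.minEnclosingCircle(P[:,:2].astype(np.float32));print('seat',x,y,r)
A=np.c_[2*P[:,:2],np.ones(len(P))];s=np.linalg.lstsq(A,(P[:,:2]**2).sum(1),rcond=None)[0];print('seat ls',s[:2],np.sqrt(s[2]+s[:2]@s[:2]))
# eye: dark hole
g=cv2.cvtColor(a,cv2.COLOR_RGB2GRAY)
e=(g>110).astype(np.uint8);e[:,:470]=0;e[:244]=0;e[280:]=0;e[:,510:]=0
ce=max(cv2.findContours(e,0,1)[0],key=cv2.contourArea);print(cv2.boundingRect(ce))
E=ray('top',[cv2.minEnclosingCircle(ce)[0]],0.0725)[0];print('eye',E,cv2.minEnclosingCircle(ce))
W=world('top',da)
for n,uv in(('nut',(394,147)),('worm',(420,178)),('eye rim',(482,265)),('handle',(461,225))):
    print(n,W[uv[1],uv[0]])
N=ray('top',[(394,147)],0.08)[0];print('N',N,'dist eye',np.linalg.norm((E-N)[:2]))
cen=s[:2];v=cen-E[:2];print('eye-seat',np.linalg.norm(v),np.degrees(np.arctan2(v[1],v[0])))
u=v/np.linalg.norm(v);w=cen-u*.053
print('worm',w,proj('top',[*w,.081]),'handle',cen-u*.17,'nutpx',proj('top',[*cen,.08]))
# neck-height points (z .06-.09) near
Z=(W[...,2]>.055)&(W[...,2]<.1)&(np.hypot(W[...,0]-cen[0],W[...,1]-cen[1])<.23)
ps=W[Z]; H=ps[((ps[:,:2]-cen)@u<-.09)&((ps[:,:2]-cen)@u>-.18)]
t=np.array([-u[1],u[0]]);rr=(H[:,:2]-cen)@t;print('handle lateral med',np.median(rr),np.percentile(rr,[3,97]),np.median(H[:,2]))
cv2.imwrite('pics/crop0.png',cv2.resize(a[100:290,350:520,::-1],None,fx=3.1,fy=3.1,interpolation=2))
cv2.imwrite
```

```text
seat 0.6226784586906433 -0.12397431582212448 0.15091843903064728
seat ls [ 0.62275136 -0.12400353] 0.15013567601296782
(470, 244, 33, 29)
eye [ 0.47565576 -0.25400127  0.0725    ] ((485.5, 255.0), 19.006677627563477)
nut [ 0.62318787 -0.12274704  0.08030614]
worm [ 0.58024045 -0.15980075  0.08032871]
eye rim [ 0.46159667 -0.24859327  0.07356046]
handle [ 0.51652886 -0.2199071   0.07285978]
N [ 0.62325406 -0.12281879  0.08      ] dist eye 0.19746923418270818
eye-seat 0.1963072337307297 41.46907855636819
worm [ 0.58303776 -0.15910096] [[419.65387522 175.93878334]] handle [ 0.49536812 -0.23658021] nutpx [[394.83402107 147.37832547]]
handle lateral med 0.0015029433604670595 [-0.01180184  0.01267224] 0.0726873181493068
```

View pics/crop0.png

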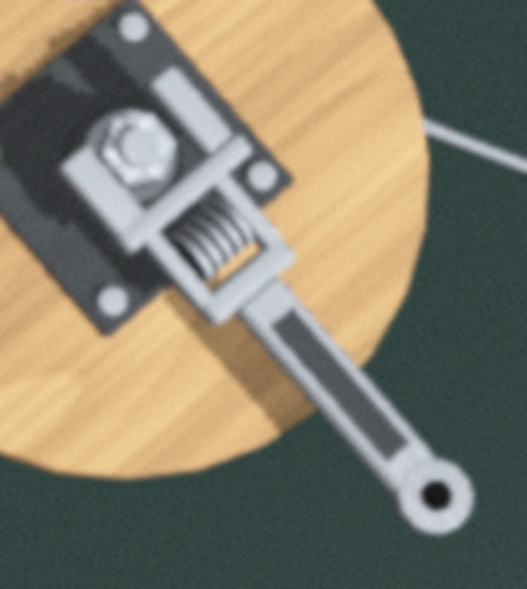

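The close crop shows the eye hole at (490.3,259.7) and the worm's ribs centred near (418.5,177), in full-image pixels. Eye and worm both point to one axis, which I recompute from the hole.

Run:
```python
from h import *
E=ray('top',[(490.3,259.7)],0.0725)[0][:2];cen=np.array([.6229,-.1235])
v=cen-E;u=v/np.linalg.norm(v);t=np.array([-u[1],u[0]])
print(E,np.linalg.norm(v),np.degrees(np.arctan2(u[1],u[0])),u)
d=np.load('d0.npz');W=world('top',d['da'])
ps=W[(W[...,2]>.066)&(W[...,2]<.09)].reshape(-1,3);l=(ps[:,:2]-cen)@u;k=(ps[:,:2]-cen)@t
for lo in np.arange(-.215,.03,.012):
    q=(l>lo)&(l<lo+.012)&(abs(k)<.05)
    if q.any(): print(round(lo,3),k[q].min().round(4),k[q].max().round(4),np.median(ps[q,2]).round(4))
w=cen-u*.053;print('worm',w,proj('top',[*w,.081]),'handle170',cen-u*.17)
wp=ray('top',[(418.5,177)],.079)[0][:2]-cen;print('worm obs',wp@u,wp@t)
T=np.array([.12678,.53491]);print('shift to worm mm',(w-T)*1e3,'tool yaw y-axis',np.degrees(np.arctan2(.973,.2307)))
```

```text
[ 0.46934231 -0.26060343] 0.20585750712714376 41.759956669405 [0.74594165 0.6660113 ]
-0.215 -0.0156 0.0173 0.0736
-0.203 -0.0146 0.0162 0.0734
-0.191 -0.0136 0.0131 0.0727
-0.179 -0.0134 0.0141 0.0727
-0.167 -0.014 0.0141 0.0727
-0.155 -0.0116 0.0136 0.0728
-0.143 -0.0124 0.0138 0.0725
-0.131 -0.0129 0.0134 0.0727
-0.119 -0.0137 0.0134 0.073
-0.107 -0.0131 0.0131 0.0725
-0.095 -0.0223 0.0224 0.0725
-0.083 -0.0251 0.0241 0.0732
-0.071 -0.0261 0.0245 0.0738
-0.059 -0.026 0.0254 0.0782
-0.047 -0.027 0.0255 0.0739
-0.035 -0.0426 0.0338 0.0741
-0.023 -0.0403 0.0332 0.0739
-0.011 -0.0409 0.0332 0.0751
0.001 -0.0417 0.0328 0.0748
0.013 -0.0403 0.0322 0.074
worm [ 0.58336509 -0.1587986 ] [[419.44014698 175.70091973]] handle170 [ 0.49608992 -0.23672192]
worm obs -0.05367391023365631 0.0015921581470820997
shift to worm mm [ 456.5850926  -693.70859908] tool yaw y-axis 76.66138332846461
```

```bash
python3 -m pendant '[[[33,-50,0],-0.18,-1],[[33,-50,0],-0.18,-1],[[33,-50,0],-0.18,-1],[[33,-50,0],-0.18,-1],[[33,-50,0],-0.18,-1],[[33,-50,0],-0.18,-1],[[33,-50,0],-0.18,-1],[[33,-50,0],-0.18,-1],[[33,-50,0],-0.18,-1],[[33,-50,0],-0.18,-1],[[33,-50,0],-0.18,-1],[[33,-50,0],-0.18,-1]]' 20
cat > st.py <<'E'
from h import *
s=env.observe();cen=np.array([.6229,-.1235]);u=np.array([.746,.666]);t=np.array([-.666,.746])
p=s['position'];r=s['tool_rot'];d=p[:2]-cen
print('t',s['time_s'],'p',p.round(4),'l',(d@u).round(4),'k',(d@t).round(4),'yaw',np.degrees(np.arctan2(r[1,0],r[0,0])).round(1),'F',s['ft_force'].round(1),'zax',r[:,2].round(3),'w',s['grip_width'])
tgt=cen-u*.053+u*.008;e=tgt-p[:2];print('to worm+8u',(e*1e3).round(1),'dturn',np.radians(41.76)-np.arctan2(r[1,0],r[0,0]))
E
python3 st.py
```

```text
time_s: 1.6
position: [0.5287, -0.084, 0.2282]
tool_rot: [[0.775, 0.631, -0.002], [0.631, -0.775, 0.004], [0.001, -0.004, -1.0]]
ft_force: [1.1, 0.5, 0.8]
grip_width: 0.0005
t 1.6 p [ 0.5287 -0.084   0.2282] l -0.0439 k 0.0922 yaw 39.2 F [1.1 0.5 0.8] zax [-0.002  0.004 -1.   ] w 0.0005238837338792234
to worm+8u [ 60.6 -69.5] dturn 0.04553863039076944
```

```bash
python3 -m pendant '[[[30,-35,-40],0.03,-1],[[30,-35,-40],0.015,-1],[[0,0,-40],0,-1],[[0,0,0],0,-1]]'; python3 st.py
python3 - <<'E'
from h import *
b,_=viewer.get_image('scene');a,_=viewer.get_image('top')
c=np.hstack([cv2.resize(x,(390,390),interpolation=2) for x in(b[180:340,60:220,::-1],a[90:250,330:490,::-1])])
cv2.imwrite('pics/s1.png',c)
E
```

```text
time_s: 2.1
position: [0.5909, -0.1603, 0.1033]
tool_rot: [[0.75, 0.661, -0.003], [0.661, -0.75, 0.004], [0.001, -0.005, -1.0]]
ft_force: [0.4, 0.3, 0.7]
grip_width: 0.0001
t 2.1 p [ 0.5909 -0.1603  0.1033] l -0.0484 k -0.0061 yaw 41.4 F [0.4 0.3 0.7] zax [-0.003  0.004 -1.   ] w 0.00010380541733020331
to worm+8u [-1.6  6.8] dturn 0.006546824427805853
```

View pics/s1.png

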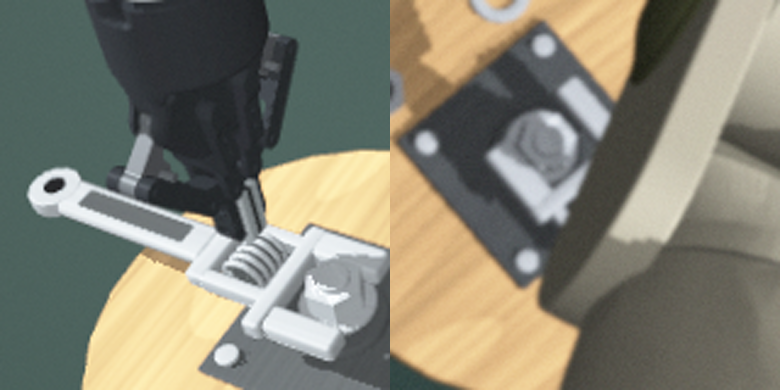

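The scene view shows the shut tips hanging just over the worm at about (250,225) in the crop. I now correct sideways and descend.

```bash
python3 -m pendant '[[[-2,7,-10],0.006,-1],[[0,0,-9],0,-1],[[0,0,0],0,-1]]'; python3 st.py
```

```text
time_s: 2.58
position: [0.5916, -0.1526, 0.0912]
tool_rot: [[0.745, 0.668, 0.01], [0.668, -0.745, -0.002], [0.006, 0.008, -1.0]]
ft_force: [0.8, -0.7, 0.3]
grip_width: 0.0003
t 2.575 p [ 0.5916 -0.1526  0.0912] l -0.0428 k -0.0008 yaw 41.9 F [ 0.8 -0.7  0.3] zax [ 0.01  -0.002 -1.   ] w 0.00031202556576058926
to worm+8u [-2.2 -0.9] dturn -0.002105467141194972
```

```bash
python3 -m pendant '[[[-3,-2,-6],0,-1],[[0,0,-5],0,-1],[[0,0,-3],0,-1],[[0,0,0],0,-1]]'; python3 st.py
```

```text
time_s: 3.08
position: [0.589, -0.1553, 0.0783]
tool_rot: [[0.745, 0.667, 0.013], [0.667, -0.745, -0.004], [0.007, 0.011, -1.0]]
ft_force: [-1.5, -0.5, 6.7]
grip_width: -0.0004
t 3.075 p [ 0.589  -0.1553  0.0783] l -0.0465 k -0.0012 yaw 41.9 F [-1.5 -0.5  6.7] zax [ 0.013 -0.004 -1.   ] w -0.00039960015593459077
to worm+8u [0.3 1.9] dturn -0.0020160787546850134
```

```bash
python3 -m pendant '[[[0,0,-2.5],0,-1],[[-3,-2.7,-0.5],0,-1],[[-3,-2.7,0],0,-1],[[-3,-2.7,0],0,-1]]'; python3 st.py
```

```text
time_s: 3.58
position: [0.5834, -0.1635, 0.0793]
tool_rot: [[0.744, 0.667, 0.024], [0.668, -0.744, -0.006], [0.014, 0.02, -1.0]]
ft_force: [2.0, 1.9, 4.6]
grip_width: -0.0004
t 3.575 p [ 0.5834 -0.1635  0.0793] l -0.0561 k -0.0036 yaw 41.9 F [2.  1.9 4.6] zax [ 0.024 -0.006 -1.   ] w -0.00044101353502437726
to worm+8u [ 5.9 10. ] dturn -0.0022788553408370493
```

```bash
python3 -m pendant '[[[-1,0,-3],0,-1],[[-3,-2,-2.5],0,-1],[[-3,-2,-1.5],0,-1]]'; python3 st.py
```

```text
time_s: 3.95
position: [0.5797, -0.1678, 0.076]
tool_rot: [[0.744, 0.667, 0.035], [0.667, -0.745, -0.008], [0.021, 0.029, -0.999]]
ft_force: [1.5, 4.1, 9.4]
grip_width: -0.0001
t 3.95 p [ 0.5797 -0.1678  0.076 ] l -0.0617 k -0.0043 yaw 41.9 F [1.5 4.1 9.4] zax [ 0.035 -0.008 -0.999] w -0.00014205231481186813
to worm+8u [ 9.6 14.4] dturn -0.00208596453125498
```

```bash
python3 -m pendant '[[[0,0,10],0,-1],[[5,7,5],0,-1],[[6,8,0],0,-1],[[0,0,-6],0,-1],[[0,0,-5],0,-1]]'; python3 st.py
```

```text
time_s: 4.58
position: [0.5917, -0.1514, 0.0797]
tool_rot: [[0.744, 0.667, 0.035], [0.668, -0.744, -0.008], [0.021, 0.029, -0.999]]
ft_force: [-0.1, -0.1, 1.0]
grip_width: -0.0003
t 4.575 p [ 0.5917 -0.1514  0.0797] l -0.0419 k 0.0 yaw 41.9 F [-0.1 -0.1  1. ] zax [ 0.035 -0.008 -0.999] w -0.000321916368708123
to worm+8u [-2.3 -2.1] dturn -0.0025171428771412208
```

```bash
python3 -m pendant '[[[-2,-2,-4],0,-1],[[0,0,-3],0,-1],[[-3,-2,-1.5],0,-1],[[-3,-2,-1.5],0,-1]]'; python3 st.py; python3 -m pendant '[[[-3,-2,-1.5],0,-1],[[-3,-2,-1.5],0,-1],[[-3,-2,-1.5],0,-1]]'; python3 st.py
```

```text
time_s: 5.08
position: [0.5882, -0.1574, 0.0737]
tool_rot: [[0.744, 0.666, 0.05], [0.668, -0.744, -0.009], [0.031, 0.04, -0.999]]
ft_force: [3.3, 4.5, 12.9]
grip_width: 0.0001
t 5.075 p [ 0.5882 -0.1574  0.0737] l -0.0485 k -0.0022 yaw 41.9 F [ 3.3  4.5 12.9] zax [ 0.05  -0.009 -0.999] w 0.0001380533198360875
to worm+8u [1.1 4. ] dturn -0.002512825566744592
time_s: 5.45
position: [0.5838, -0.1634, 0.0739]
tool_rot: [[0.744, 0.665, 0.066], [0.667, -0.745, -0.011], [0.042, 0.052, -0.998]]
ft_force: [2.8, 4.9, 10.4]
grip_width: 0.0004
t 5.45 p [ 0.5838 -0.1634  0.0739] l -0.0558 k -0.0037 yaw 41.9 F [ 2.8  4.9 10.4] zax [ 0.066 -0.011 -0.998] w 0.0003789914577812309
to worm+8u [5.6 9.9] dturn -0.0021918838028398557
```

```bash
python3 -m pendant '[[[-3,-2,-1.5],0,-1],[[-3,-2,-1.5],0,-1],[[-3,-2,-1.5],0,-1]]'; python3 st.py; python3 -m pendant '[[[0,0,20],0,-1],[[-40,40,30],0,-1],[[-40,40,30],0,-1],[[-40,40,30],0,-1],[[-40,40,0],0,-1]]'; python3 st.py;  python3 - <<'E'
from h import *
b,db=viewer.get_image('scene');a,da=viewer.get_image('top')
np.savez('d1.npz',a=a,da=da,b=b,db=db)
b0=np.load('d0.npz')['b']
c=np.hstack([cv2.resize(x[255:345,120:250,::-1],(390,270),interpolation=2) for x in(b0,b)])
d=cv2.resize(a[90:230,320:500,::-1],(390,303),interpolation=2);d0=cv2.resize(np.load('d0.npz')['a'][90:230,320:500,::-1],(390,303),interpolation=2)
cv2.imwrite('pics/s2.png',np.vstack([c,np.hstack([d0,d])]))
E
```

```text
time_s: 5.82
position: [0.5787, -0.1696, 0.0736]
tool_rot: [[0.744, 0.664, 0.08], [0.666, -0.745, -0.012], [0.051, 0.062, -0.997]]
ft_force: [2.2, 3.9, 9.5]
grip_width: 0.0004
t 5.825 p [ 0.5787 -0.1696  0.0736] l -0.0637 k -0.005 yaw 41.9 F [2.2 3.9 9.5] zax [ 0.08  -0.012 -0.997] w 0.00037693925624634735
to worm+8u [10.6 16.1] dturn -0.0017626947573776697
time_s: 6.45
position: [0.4175, -0.0118, 0.1817]
tool_rot: [[0.747, 0.66, 0.079], [0.662, -0.749, -0.012], [0.051, 0.061, -0.997]]
ft_force: [0.6, 0.3, 0.8]
grip_width: 0.0001
t 6.45 p [ 0.4175 -0.0118  0.1817] l -0.0789 k 0.2202 yaw 41.6 F [0.6 0.3 0.8] zax [ 0.079 -0.012 -0.997] w 6.296113629771691e-05
to worm+8u [ 171.9 -141.7] dturn 0.003619615083973571
```

View pics/s2.png

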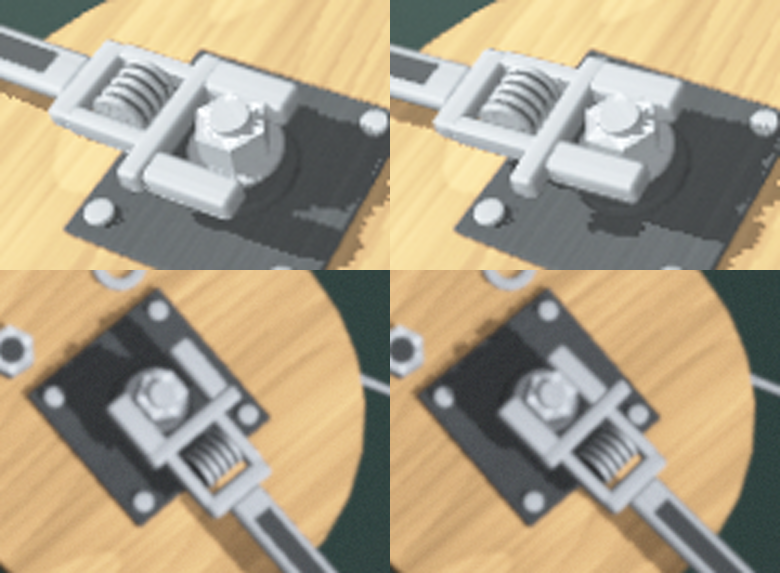

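In the before/after pairs, the jaws now stand close to the nut, with the moving jaw at (580,370) in the lower right. The wrench looks slightly rotated. I'll measure the jaw edges and the angle.

```bash
cat > meas.py <<'E'
from h import *
cen=np.array([.6229,-.1235])
def meas(a,da,n='top'):
    W=world(n,da)
    ps=W[(W[...,2]>.0665)&(W[...,2]<.078)].reshape(-1,3)[:,:2]-cen
    r=np.hypot(*ps.T);H=ps[(r>.105)&(r<.185)]
    for th0 in[np.radians(41.76)]:
        th=th0
        for i in range(6):
            u=np.array([np.cos(th),np.sin(th)]);t=np.array([-u[1],u[0]])
            q=H[(abs(H@t)<.03)&(H@u<0)] if i else H[(abs(H@t)<.16)&(H@u<0)]
            th+=np.median((q@t)/(q@u))
    print('handle angle',np.degrees(th).round(2),'n',len(q))
    u=np.array([np.cos(th),np.sin(th)]);t=np.array([-u[1],u[0]])
    l=ps@u;k=ps@t
    for lo in(-.016,-.01,-.004,.002,.008):
        kk=np.sort(k[(l>lo)&(l<lo+.006)&(abs(k)<.05)])
        g=np.diff(kk);print(lo,'outer',kk[0].round(4),kk[-1].round(4),'gaps',[(kk[i].round(4),kk[i+1].round(4)) for i in np.where(g>.0025)[0]])
E
python3 - <<'E'
from meas import *
for f in('d0.npz','d1.npz'):
    d=np.load(f);print(f);meas(d['a'],d['da'])
E
```

```text
d0.npz
handle angle 41.03 n 1088
-0.016 outer -0.0405 0.033 gaps [(np.float64(-0.0247), np.float64(-0.0148)), (np.float64(-0.0148), np.float64(-0.012)), (np.float64(0.0103), np.float64(0.0154))]
-0.01 outer -0.0398 0.0328 gaps [(np.float64(-0.0242), np.float64(-0.0158)), (np.float64(-0.0041), np.float64(0.0006))]
-0.004 outer -0.0409 0.0332 gaps [(np.float64(-0.0244), np.float64(-0.0167)), (np.float64(-0.0125), np.float64(-0.0016)), (np.float64(-0.0016), np.float64(0.0027)), (np.float64(0.0027), np.float64(0.0073))]
0.002 outer -0.0399 0.0329 gaps [(np.float64(-0.0249), np.float64(-0.0164)), (np.float64(-0.0075), np.float64(-0.001)), (np.float64(-0.001), np.float64(0.0063))]
0.008 outer -0.0416 0.0326 gaps [(np.float64(-0.0246), np.float64(-0.015))]
d1.npz
handle angle 45.43 n 1068
-0.016 outer -0.0312 0.0327 gaps [(np.float64(0.0098), np.float64(0.0153))]
-0.01 outer -0.0311 0.0335 gaps [(np.float64(-0.0047), np.float64(-0.0006))]
-0.004 outer -0.0304 0.0331 gaps [(np.float64(-0.012), np.float64(0.008))]
0.002 outer -0.0308 0.0326 gaps [(np.float64(-0.0086), np.float64(-0.0015)), (np.float64(-0.0015), np.float64(0.0064))]
0.008 outer -0.0306 0.0327 gaps [(np.float64(-0.016), np.float64(-0.0131))]
```

Before and after measurements:

| | Before | After |
|---|---|---|
| Moving jaw outer edge | 40.5 mm | 30.8 mm |
| Jaw opening | ~40 mm | ~30.5–31 mm |

The edge closed 9.7 mm, which matches a fitted 30 mm nut within noise. The wrench drifted about 4° anticlockwise. Next I go to the handle's -y side.

```bash
python3 -m pendant '[[[24,-53,0],0,-1],[[24,-53,0],0.02,-1],[[24,-53,0],0.02,-1],[[24,-53,0],0.02,-1],[[24,-53,0],0,-1],[[0,0,-40],0,-1],[[0,0,-40],0,-1],[[0,0,0],0,-1]]'
python3 - <<'E'
from h import *
cen=np.array([.6229,-.1235]);s=env.observe();p=s['position'][:2]-cen;th=np.radians(45.4);u=np.array([np.cos(th),np.sin(th)]);t=np.array([-u[1],u[0]])
print('l,k',p@u,p@t,'to (-.17,-.045)',((cen-.17*u-.045*t)-s['position'][:2])*1e3, proj('top',[*(cen-.17*u-.045*t),.05]),ray('top',[(545,163),(490,140)],.015))
E
```

```text
time_s: 7.55
position: [0.5353, -0.2875, 0.0946]
tool_rot: [[0.704, 0.707, 0.073], [0.709, -0.705, -0.005], [0.048, 0.056, -0.997]]
ft_force: [0.9, -0.4, 0.6]
grip_width: 0.0003
l,k -0.17826642491436817 -0.05274632833400504 to (-.17,-.045) [ 0.28870796 11.32501794] [[494.1888511  214.07816349]] [[ 0.61961445 -0.36827644  0.015     ]
 [ 0.65282061 -0.2850899   0.015     ]]
```

```bash
python3 -m pendant '[[[0,0,-22],0,-1],[[0,8,-18],0,-1],[[0,0,0],0,-1],[[-6,6,0],0,-1],[[-5,5,0],0,-1]]'
cat > pol.py <<'E'
from h import *
cen=np.array([.6229,-.1235]);s=env.observe();p=s['position'][:2]-cen;r=s['tool_rot']
ph=np.arctan2(p[1],p[0])%(2*np.pi);yaw=np.arctan2(r[1,0],r[0,0])
print('t',s['time_s'],'r',np.hypot(*p).round(4),'phi',np.degrees(ph).round(1),'yaw',np.degrees(yaw).round(1),'z',s['position'][2].round(4),'F',s['ft_force'].round(1))
q=s['position'][:2]
for d in range(5,60,5):
    a=ph-np.radians(d);g=cen+.172*np.array([np.cos(a),np.sin(a)]);print(d,((g-q)*1e3).round(0));q=g
E
python3 pol.py
```

```text
time_s: 8.18
position: [0.5263, -0.2711, 0.0608]
tool_rot: [[0.703, 0.706, 0.081], [0.709, -0.705, -0.012], [0.049, 0.066, -0.997]]
ft_force: [0.0, 1.2, 0.3]
grip_width: -0.0002
t 8.175 r 0.1764 phi 236.8 yaw 45.2 z 0.0608 F [0.  1.2 0.3]
5 [-10.  12.]
10 [-11.  10.]
15 [-10.  11.]
20 [-10.  12.]
25 [-8. 12.]
30 [-7. 13.]
35 [-6. 14.]
40 [-5. 14.]
45 [-4. 15.]
50 [-2. 15.]
55 [-1. 15.]
```

```bash
python3 -m pendant '[[[-3,3,-4],0,-1],[[-6,7,-1],-0.05,-1],[[-7,7,0],-0.06,-1],[[-7,7,0],-0.06,-1],[[-7,8,0],-0.06,-1],[[-6,8,0],-0.06,-1],[[-6,8,0],-0.06,-1],[[-5,9,0],-0.06,-1]]'; python3 pol.py
```

```text
time_s: 9.18
position: [0.4774, -0.2134, 0.0579]
tool_rot: [[0.933, 0.353, 0.072], [0.357, -0.933, -0.05], [0.049, 0.073, -0.996]]
ft_force: [-0.2, -0.9, -1.2]
grip_width: 0.0002
t 9.175 r 0.1711 phi 211.7 yaw 21.0 z 0.0579 F [-0.2 -0.9 -1.2]
5 [-8. 13.]
10 [-6. 14.]
15 [-5. 14.]
20 [-4. 15.]
25 [-2. 15.]
30 [-1. 15.]
35 [ 0. 15.]
40 [ 2. 15.]
45 [ 3. 15.]
50 [ 4. 14.]
55 [ 5. 14.]
```

Run:
```python
from meas import *
b,db=viewer.get_image('scene');a,da=viewer.get_image('top')
np.savez('d2.npz',a=a,da=da,b=b,db=db)
try: meas(a,da)
except Exception as e: print(e)
c=np.hstack([cv2.resize(b[220:360,60:260,::-1],(400,280),interpolation=2),cv2.resize(a[90:230,320:520,::-1],(400,280),interpolation=2)])
cv2.imwrite('pics/s3.png',c)
```

```text
handle angle 21.12 n 776
-0.016 outer -0.032 0.0327 gaps [(np.float64(-0.0165), np.float64(-0.0111)), (np.float64(0.0112), np.float64(0.0147))]
-0.01 outer -0.0321 0.0331 gaps []
-0.004 outer -0.0317 0.033 gaps [(np.float64(-0.0073), np.float64(0.0073))]
0.002 outer -0.0318 0.033 gaps [(np.float64(-0.0103), np.float64(-0.0058)), (np.float64(-0.0058), np.float64(0.0059))]
0.008 outer -0.0314 0.0328 gaps []
```

View pics/s3.png

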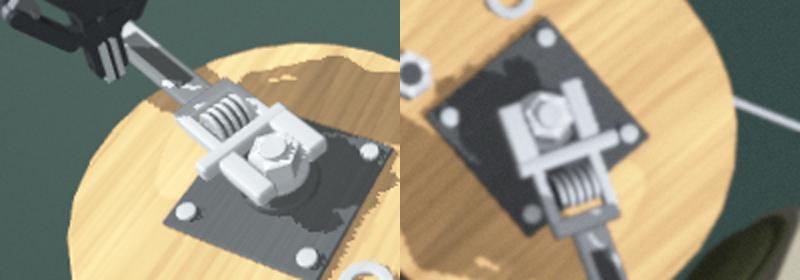

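The scene crop shows the tips against the handle at (110,55). The nut's flats are parallel to the jaws, so it is following. I continue the swing.

```bash
python3 -m pendant '[[[-5,9,0],-0.055,-1],[[-4,9,0],-0.055,-1],[[-4,9,0],-0.055,-1],[[-3,9,0],-0.055,-1],[[-2,9,0],-0.055,-1],[[-1,7,0],-0.05,-1],[[-1,5,0],-0.03,-1],[[0,0,0],0,-1]]'; python3 pol.py|head -1
python3 - <<'E'
from meas import *
b,db=viewer.get_image('scene');a,da=viewer.get_image('top')
np.savez('d3.npz',a=a,da=da,b=b,db=db);meas(a,da)
E
```

```text
time_s: 10.28
position: [0.4586, -0.1577, 0.059]
tool_rot: [[0.999, 0.009, 0.053], [0.013, -0.997, -0.076], [0.052, 0.076, -0.996]]
ft_force: [-0.0, 0.3, 0.3]
grip_width: -0.0001
t 10.275 r 0.1678 phi 191.8 yaw 0.8 z 0.059 F [-0.   0.3  0.3]
handle angle 0.2 n 550
-0.016 outer -0.0315 0.0329 gaps [(np.float64(-0.0165), np.float64(-0.0115)), (np.float64(0.0106), np.float64(0.0161))]
-0.01 outer -0.031 0.0332 gaps []
-0.004 outer -0.0311 0.0333 gaps [(np.float64(-0.0114), np.float64(0.0015)), (np.float64(0.0015), np.float64(0.008))]
0.002 outer -0.0314 0.0335 gaps [(np.float64(-0.0098), np.float64(0.0016)), (np.float64(0.0016), np.float64(0.0044))]
0.008 outer -0.031 0.0334 gaps []
```

Run:
```python
from h import *
cen=np.array([.6229,-.1235])
W=world('top',np.load('d0.npz')['da']);r=np.hypot(W[...,0]-cen[0],W[...,1]-cen[1])
for lo,hi in((0,.005),(.009,.0135)):
    q=W[(r>=lo)&(r<hi)][:,2];print(lo,np.percentile(q,[10,50,90]).round(4))
rows=[]
for n in('top','scene'):
    R=[]
    for f in('d0','d1','d3'):
        I=np.load(f+'.npz')['a' if n=='top' else 'b']
        g=np.linspace(-.024,.024,260);X,Y=np.meshgrid(g,g[::-1])
        P=np.stack([cen[0]+X,cen[1]+Y,np.full_like(X,.072)],-1)
        m=proj(n,P).reshape(260,260,2).astype(np.float32)
        R.append(cv2.remap(I,m[...,0],m[...,1],cv2.INTER_CUBIC)[:,:,::-1])
    rows.append(np.hstack(R))
cv2.imwrite('pics/nut.png',np.vstack(rows))
```

```text
0 [0.0785 0.0812 0.0825]
0.009 [0.075  0.0766 0.0794]
```

View pics/nut.png

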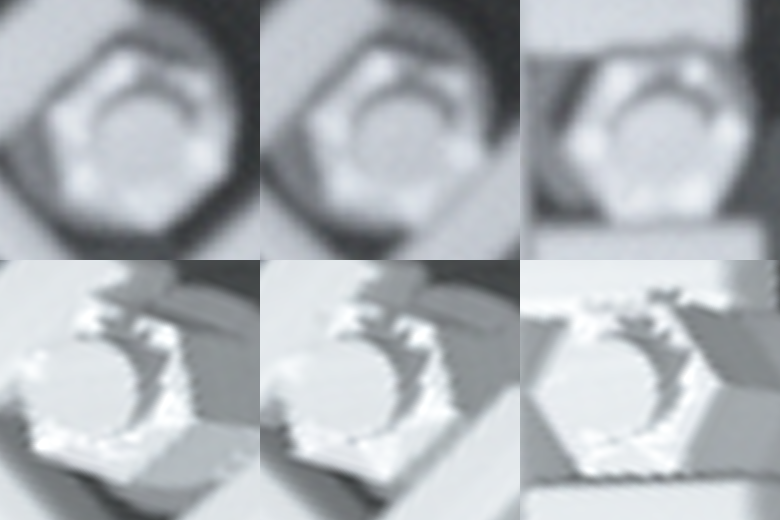

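At the start and after fitting, the hexagon's corners point at about 41–43° (mod 60). Now the flats are level (0°), so the nut has turned about 41° and needs about 4° more.

```bash
python3 -m pendant '[[[-1,6,0],-0.03,-1],[[0,5,0],-0.03,-1],[[0,4,0],-0.02,-1],[[0,3,0],-0.01,-1],[[0,0,0],0,-1]]'; python3 pol.py|head -1
python3 - <<'E'
from meas import *
b,db=viewer.get_image('scene');a,da=viewer.get_image('top')
np.savez('d4.npz',a=a,da=da,b=b,db=db);meas(a,da)
E
```

```text
time_s: 11.0
position: [0.4581, -0.141, 0.0592]
tool_rot: [[0.996, -0.082, 0.047], [-0.078, -0.994, -0.081], [0.053, 0.077, -0.996]]
ft_force: [-1.1, -0.3, 0.5]
grip_width: -0.0001
t 11.0 r 0.1657 phi 186.1 yaw -4.5 z 0.0592 F [-1.1 -0.3  0.5]
handle angle -7.33 n 249
-0.016 outer -0.0317 0.0324 gaps [(np.float64(-0.0167), np.float64(-0.0101)), (np.float64(0.0119), np.float64(0.0156))]
-0.01 outer -0.0323 0.0332 gaps []
-0.004 outer -0.0311 0.0333 gaps [(np.float64(-0.0104), np.float64(-0.0016)), (np.float64(-0.0003), np.float64(0.0042)), (np.float64(0.0042), np.float64(0.0078))]
0.002 outer -0.0308 0.0335 gaps [(np.float64(-0.0092), np.float64(0.0022)), (np.float64(0.0026), np.float64(0.0077))]
0.008 outer -0.0313 0.0339 gaps []
```

```bash
python3 -m pendant '[[[0,-25,0],0,-1],[[0,-25,0],0,-1],[[0,-10,40],0,-1],[[-30,-40,40],0,-1],[[-30,-40,40],0,-1],[[-30,-40,0],0,-1],[[0,0,0],0,-1]]'
python3 - <<'E'
from meas import *
b,db=viewer.get_image('scene');a,da=viewer.get_image('top')
np.savez('d5.npz',a=a,da=da,b=b,db=db);meas(a,da)
R=[]
for f in('d0','d3','d5'):
    for n in('top','scene'):
        I=np.load(f+'.npz')['a' if n=='top' else 'b']
        g=np.linspace(-.022,.022,260);X,Y=np.meshgrid(g,g[::-1])
        m=proj(n,np.stack([cen[0]+X,cen[1]+Y,np.full_like(X,.074)],-1)).reshape(260,260,2).astype(np.float32)
        R.append(cv2.remap(I,m[...,0],m[...,1],cv2.INTER_CUBIC)[:,:,::-1])
full=cv2.resize(a[60:280,290:540,::-1],(290,260))
cv2.imwrite('pics/fin.png',np.vstack([np.hstack([R[2],R[4],full[:,:260]]),np.hstack([R[3],R[5],cv2.resize(b[200:400,60:310,::-1],(260,260))])]))
E
```

```text
time_s: 11.98
position: [0.3667, -0.3249, 0.181]
tool_rot: [[0.996, -0.079, 0.047], [-0.074, -0.994, -0.083], [0.053, 0.079, -0.995]]
ft_force: [0.9, 0.5, -0.5]
grip_width: -0.0003
handle angle -4.2 n 1070
-0.016 outer -0.0309 0.033 gaps [(np.float64(-0.0162), np.float64(-0.0112)), (np.float64(0.0117), np.float64(0.0162))]
-0.01 outer -0.0324 0.0332 gaps []
-0.004 outer -0.0315 0.0333 gaps [(np.float64(-0.0072), np.float64(-0.0041)), (np.float64(-0.0041), np.float64(0.0001)), (np.float64(0.0001), np.float64(0.0079))]
0.002 outer -0.0307 0.0332 gaps [(np.float64(-0.0095), np.float64(0.0077))]
0.008 outer -0.0317 0.0329 gaps []
```

View pics/fin.png

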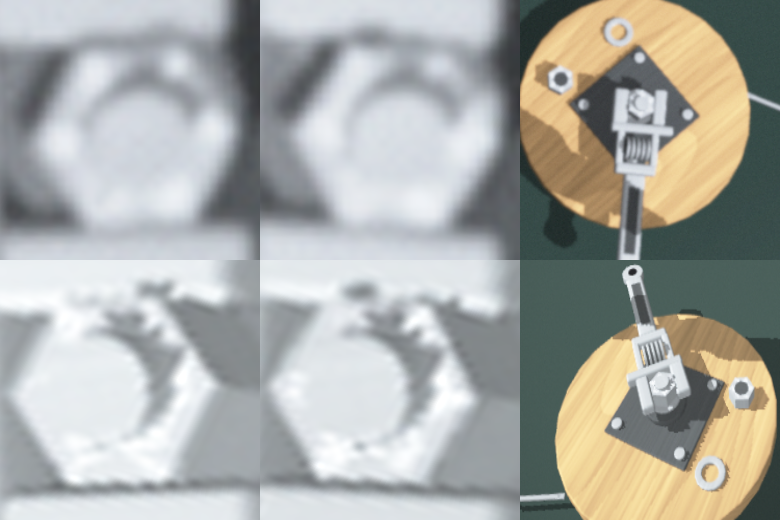

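The final view shows the tool clear, the loose nut and washer undisturbed, and the handle at -4.2°. The hexagon's left and right corners at (270,383) and (475,398) put the nut at about -4°, so it has turned about 45° from 41°. I'm handing in.

```bash
python3 -c "
from rig import ticket;print(ticket.close_job())"
```

```text
the job is handed in; nothing more can be done
None
```

I closed the wrench's jaws onto the nut, swung the handle clockwise until the nut had turned about 45°, backed the tool clear and handed in at about 12 s. No verdict was reported.

- **Jaws:** two drag strokes with shut fingertips closed them about 9.7 mm. The opening then measured about 30.5–31 mm on the 30 mm nut, so any gap left is below about 1 mm, which is within the measuring noise. I did not make a third stroke.
- **Turn:** the handle went from 41.0–41.8° (two estimates) to -4.2°. The nut's corners, read by eye from the pictures, went from about 41° to about -4°, so both give about 45° with 2–3° of uncertainty.
- **Side effects and odd readings:**
  - The worm strokes swung the wrench about 4° anticlockwise before the turn; the nut did not visibly move.
  - One handle reading of -7.3° came while the arm hid part of the handle, so I discarded it.
  - The tool tilted a few degrees during the strokes.
- **Forces:** all readings stayed below about 14 N. The loose nut and washer on the seat were not disturbed.

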